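# Cull the mis-sawn blocks and lock them in the reject box

### The arm

A 7-joint arm with a two-finger parallel gripper is mounted at the origin on the work surface. World frame = base frame: x ahead of the robot, y to its left, z up, the work surface at z = 0. Lengths are in mm, angles in rad, forces in N, time in s.
With the tool pointing down it reaches from about 400 to 900 mm from the base axis. Payload 5.5 kg.
Tool frame: the origin (TCP) lies on the centre line of the jaws, within the pads' length; the fingertips stand 19 mm ahead of it and the grasp point (between the pads) is the TCP; z points along the fingers, y is the line along which they close (so a half turn about z gives the same grasp; the last joint's range is limited). The gripper opens to 85 mm and grips with 20 to 120 N. Pads are 22 mm wide; open, the fingers measure 114 mm over their backs; the gripper's body (76 mm by 85 mm) begins 54 mm behind the grasp point. The pads swing forward as they close: fully open they stand 13 mm farther back than shut.
Start: joints at [1.607, 0.501, -0.427, 1.55, 0.221, 1.138, -0.21], TCP at [146.193, -633.346, 250.31] pointing down, gripper open.
Joint ranges: [-2.88, 2.88], [-0.31, 2.03], [-1.54, 1.56], [0.2, 2.42], [-1.41, 4.55], [0.19, 2.02], [-2.57, 2.57]. Speed limits (rad/s): [2.57, 2.57, 3.14, 3.14, 3.14, 3.14, 3.14].

### API

Orientations are given as a unit quaternion [x, y, z, w].
In Python, from rig import sensors, get_image, env gives the robot as it stands.
- The arm moves only by the shell command python3 -m jog 'ROWS' [FORCE]. ROWS is JSON, a list of rows, each a list of 7 numbers: the shift along the tool's x, y, z in mm, then the turn, a rotation vector about the tool's x, y, z in rad, then the finger opening in mm, from 0 to 85.4. A call has 1 to 10 rows; each row is the pose to reach, as a shift and turn from the pose commanded when the call began, along the tool's axes at that moment; what a row does not reach only later rows make up. A row lasts 1/10 s, in which the tool goes at most 50 mm and 8.59 degrees, less where a joint would pass 70% of its speed; a pose out of reach is approached as far as the arm can. A call with a gripper value outside its range is refused whole. The fingers move at their own pace and stop on an object; FORCE is the grip in N (left out, the last holds). Time passes only in rows, so rows that repeat a pose let the fingers close. It gives the time, the measured TCP pose, the force, the opening and the grip force at its end, in the units of the state.
- sensors.get_obs(): the state, without advancing time (a new reading comes with each control period).
- get_image(name): name is "scene" or "top" or "wrist"; returns a dict with "frame" (400x640x3 uint8, red, green, blue), "range_z" (400x640 float32, mm along the optical axis (not along the pixel's ray), 0 where there is no reading), "mtx" (3x3 intrinsics, pixels), "rvec" (rotation vector, rad) and "tvec" (3), from world to camera coordinates, as OpenCV has them; the wrist camera has in their place "T_tool_cam" (4x4, takes a point from camera to tool coordinates, whose origin is the TCP and whose axes are the flange's). Camera axes: x right, y down, z forward; pixel columns grow to the right and rows downward; lengths in mm; the calibration is good to about 2 mm. A picture is of the moment at which its call begins: read the wrist's pose just before it.
- env.job_done(): hands the job in; it is judged then, once.
The state is a dict: "time": time; "joint_pos": joint angles; "joint_velocities": joint speeds; "effort": joint torques, N m; "position": TCP position; "tool_rot": TCP orientation; "force": force on the tool from outside, world axes, zero at the start; "torque": the same for the moment, N m; "finger_gap": opening from 0.0 (shut) to 1.0 (fully open); "gripper_force": force on a finger pad.
Only numpy, scipy, OpenCV 4.12 (cv2) and the standard library are available. Lean on these libraries where they do the work, as an engineer would, in place of code of your own. Each camera call takes 0.05 s, during which the arm holds its last target. There are 200 camera calls.

### The job

Two of the five sawn blocks in the leaning rack are faulty: one is too short and one has a piece missing from its top. Take those two out and put them in the reject box, then close its lid fully, and then turn the turnbutton all the way across the lid to secure it. Leave the good blocks standing undisturbed in the rack, and do not disturb the can, brush and mug.

Things in the scene. Friction and masses are not known exactly. Their poses are not given: they have to be found in the camera images.
- rack: fixed dark wooden rack, 100 x 250 mm on the table; origin on the table under its middle, z up, y along its row of five pockets, -x roughly towards the robot. Its block (70 x 230 x 36 mm) is tipped 0.55 rad about y: pockets and the blocks in them lean with their upper ends towards the rack's -x.
- rack_face (a point): middle of the rack's tipped upper face (mouth of the middle pocket), 53 mm above the table, 19 mm to -x of the rack's origin; axes as the rack's. Pockets: 26 x 26 mm, 30 mm deep square to the face, 40 mm centre to centre along y, so 16 mm between neighbouring blocks; the blocks can rock about 0.06 rad in them.
- blank_a: pale wooden block, 24 x 24 mm, about 35 g; origin at the centre of its lower end, +z along its length. Stands in one of the rack's pockets (any), lower 30 mm hidden; z leans with the pocket, y along the row. Good: full length 80 mm, whole, stands 50 mm out of the rack.
- blank_b: pale wooden block, 24 x 24 mm, about 35 g; origin at the centre of its lower end, +z along its length. Stands in one of the rack's pockets (any), lower 30 mm hidden; z leans with the pocket, y along the row. Good: same as blank_a.
- blank_c: pale wooden block, 24 x 24 mm, about 35 g; origin at the centre of its lower end, +z along its length. Stands in one of the rack's pockets (any), lower 30 mm hidden; z leans with the pocket, y along the row. Good: same as blank_a.
- short_blank: pale wooden block, 24 x 24 mm, about 35 g; origin at the centre of its lower end, +z along its length. Stands in one of the rack's pockets (any), lower 30 mm hidden; z leans with the pocket, y along the row. Faulty: only 58 mm long, stands 28 mm out of the rack; otherwise whole.
- chipped_blank: pale wooden block, 24 x 24 mm, about 35 g; origin at the centre of its lower end, +z along its length. Stands in one of the rack's pockets (any), lower 30 mm hidden; z leans with the pocket, y along the row. Faulty: 80 mm long, but a piece 13 mm deep is missing from its +x side (facing up, away from the robot) over the top 22 mm; whole below that, for 28 mm above the rack.
- reject_box: fixed plywood box, outside 140 (x) x 200 (y) x 105 mm high, walls and floor 6 mm, so 99 mm deep inside; open on top while the lid is up; origin on the table under its middle, z up, -x is its front. The front faces roughly the robot's left (world +y), the lid's hinge is on the robot's right.
- lid (a joint): plywood lid 8 mm thick over the whole box, hinged along the top of the back (+x) wall; 0 = shut flat on the box, grows as it opens; starts standing up at 1.5 to 1.8 rad. The hinge is stiff: the lid stays at any angle where it is left and must be pushed or pulled all the way shut.
- lid_hinge (a point): middle of the lid's hinge line at the box's back top edge; the line runs along the box's y, axes as the lid's: when the lid is shut they are those of the box. The lid reaches 140 mm from it.
- lid_handle (a point): grip point of the small black knob on the lid's outer face, about 35 mm out from the face, at mid-width 110 mm from the hinge (30 mm from the free edge).
- turnbutton (a joint): steel turnbutton on a wooden block at the front of the box, turning about the vertical. 0 = lying along the box front, pointing to the box's -y, clear of the lid; grows anticlockwise seen from above; stops at 1.57 = pointing straight back (+x) across the shut lid. Starts at 0 to 0.2; light friction, stays where it is left.
- button_pivot (a point): pivot of the turnbutton, top surface of the bar: 88 mm in front of the box's middle, 30 mm to its -y, 130 mm above the table. A round head of 9 mm radius stands 3 mm above the bar here.
- button_tip (a point): end of the turnbutton's long arm, top surface, 50 mm from the pivot (a 12 mm stub lies on the other side). The bar is 12 mm wide and 14 mm tall, its underside 3 mm above the shut lid's top.
- oil_can: bystander: closed grey can, 52 mm across and 120 mm tall; origin under its centre
- bench_brush: bystander: hand brush lying on the table; origin under the middle, handle to its -x
- mug: bystander: white mug, 76 mm across, 85 mm tall; origin under its centre
There are look-alikes about, which are no part of the job. What is shaped like the short_blank but purple is not meant. Leave any pink look-alike of the blank_a alone.

How it is judged:
By the outcome, as a careful person would: the job done as asked, in the order asked, and still so for the second after the job is handed in, with the robot touching nothing.
It also fails if it takes over 72 s, if anything falls off the work surface, if the arm or the gripper's body presses on something with over 40 N, if the wrist force passes 120 N, or if a joint passes its speed limit or range.

## Working session

There is one attempt and no reset: what is moved stays moved. The work goes in short steps, Python scripts to look and compute and a shell command to move; the robot and the scene stay as the last step left them, time stands still between calls to the robot, and variables do not carry over. Pictures are saved under pics/ and viewed, at most 10 in all, crops included, and the job is handed in when it is done.

```bash
mkdir -p pics; ls; cat > h.py <<'E'
import numpy as np,cv2
from rig import sensors,get_image,env
from scipy.spatial.transform import Rotation as R
def cam(n):
    o=sensors.get_obs(); d=get_image(n)
    if n=='wrist':
        T=np.eye(4);T[:3,:3]=R.from_quat(o['tool_rot']).as_matrix();T[:3,3]=o['position']
        d['T']=T@np.array(d['T_tool_cam'])
    else:
        M=np.eye(4);M[:3,:3]=cv2.Rodrigues(np.array(d['rvec'],float))[0];M[:3,3]=np.ravel(d['tvec']);d['T']=np.linalg.inv(M)
    return d
def cloud(d):
    z=d['range_z'];v,u=np.mgrid[:z.shape[0],:z.shape[1]];K=np.array(d['mtx'])
    P=np.stack([(u-K[0,2])/K[0,0]*z,(v-K[1,2])/K[1,1]*z,z],-1)
    P=P@d['T'][:3,:3].T+d['T'][:3,3];P[z==0]=np.nan;return P
def px(d,p):
    q=np.linalg.inv(d['T'])@np.r_[p,1];q=np.array(d['mtx'])@q[:3];return q[:2]/q[2]
def save(d,f,crop=None,s=1):
    im=d['frame'][:,:,::-1]
    if crop: im=im[crop[1]:crop[3],crop[0]:crop[2]]
    cv2.imwrite(f,cv2.resize(im,None,fx=s,fy=s,interpolation=cv2.INTER_CUBIC))
E
python3 - <<'E'
from h import *
a=cam('scene');b=cam('top')
save(a,'pics/s0.png');save(b,'pics/t0.png')
np.savez('v0.npz',sf=a['frame'],sp=cloud(a),tf=b['frame'],tp=cloud(b))
for d in(a,b): print(d['T'].round(2),np.array(d['mtx']).round(1).tolist())
o=sensors.get_obs();print(o)
E
```

```text
pics
[[-5.90000e-01  6.40000e-01 -4.90000e-01  1.12976e+03]
 [ 8.10000e-01  4.80000e-01 -3.50000e-01  4.92920e+02]
 [ 1.00000e-02 -6.00000e-01 -8.00000e-01  1.02376e+03]
 [ 0.00000e+00  0.00000e+00  0.00000e+00  1.00000e+00]] [[461.2, 0.0, 318.2], [0.0, 461.2, 200.0], [0.0, 0.0, 1.0]]
[[ 2.00000e-02 -9.80000e-01  1.90000e-01  3.47220e+02]
 [-1.00000e+00 -1.00000e-02  2.00000e-02  7.73200e+01]
 [-2.00000e-02 -1.90000e-01 -9.80000e-01  1.21622e+03]
 [ 0.00000e+00  0.00000e+00  0.00000e+00  1.00000e+00]] [[404.2, 0.0, 316.5], [0.0, 404.2, 196.0], [0.0, 0.0, 1.0]]
{'time': 0.1, 'joint_pos': array([ 1.60723187,  0.5017589 , -0.42680827,  1.55131762,  0.22081829,
        1.13831811, -0.21033101]), 'joint_velocities': array([ 3.12176862e-05, -1.48121248e-03, -1.02277004e-03, -2.56359313e-03,
       -2.49513700e-03,  8.20686407e-05, -1.38240193e-04]), 'effort': array([-1.11997628e-02, -5.70809340e+01, -5.83861470e+00, -2.81742203e+01,
        1.04881087e-02,  5.68324554e-03,  1.73736106e-05]), 'position': array([ 145.96030037, -632.80287632,  249.37168159]), 'tool_rot': array([ 9.93577600e-01,  1.13149418e-01, -7.59105160e-05, -8.69257657e-04]), 'force': array([-0.4411892 , -0.12083686, -0.1712535 ]), 'torque': array([0.00618899, 0.00594633, 0.01591699]), 'gripper_force': 0.0, 'finger_gap': 0.9954768840285778}
```

View pics/s0.png

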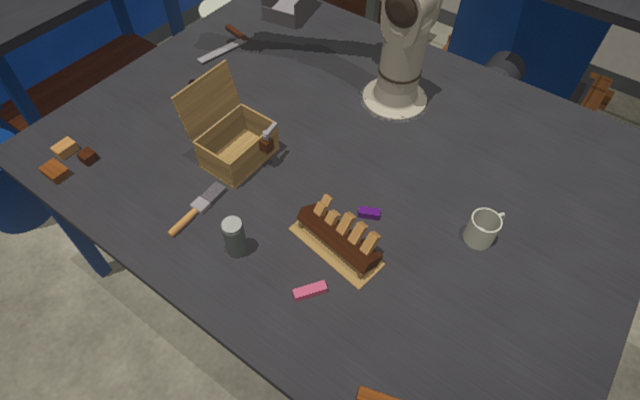

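View pics/t0.png

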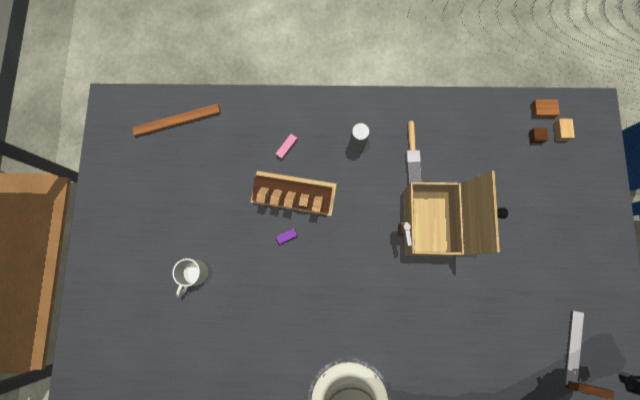

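The scene view shows the rack at (340,240), the box at (237,145) with the lid up and the turnbutton at (268,130). The can is at (233,237), the brush at (200,205) and the mug at (482,230). The purple (370,212) and pink (310,290) blocks are look-alikes. The top view has the rack at (293,195), the box at (437,219) and the button at (407,235). The short block looks like scene (331,217).

```bash
python3 - <<'E'
from h import *
v=np.load('v0.npz')
cv2.imwrite('pics/c0.png',np.hstack([cv2.resize(v['sf'][185:285,280:395,::-1],(460,400),interpolation=2),cv2.resize(v['tf'][165:222,245:340,::-1],(340,400*340//340*57*340//(95*400)),interpolation=2) if 0 else cv2.copyMakeBorder(cv2.resize(v['tf'][165:222,245:340,::-1],(340,204),interpolation=2),0,196,0,0,0)]))
for n in 'st':
    P=v[n+'p'];F=v[n+'f'].astype(int);hsv=cv2.cvtColor(v[n+'f'],cv2.COLOR_RGB2HSV)
    z=P[...,2]
    # table check
    t=(abs(P[...,0]-550)<150)&(abs(P[...,1]+0)<80)
    print(n,'table z',np.nanmedian(z[t]))
    # rack tray+dark region
    reg=np.zeros(z.shape,bool)
    if n=='s': reg[180:290,280:395]=1
    else: reg[165:222,245:340]=1
    dark=reg&(z>15)&(hsv[...,2]<95)&(hsv[...,1]>90)
    pale=reg&(z>40)&(hsv[...,2]>110)
    for nm,m in(('dark',dark),('pale',pale)):
        m=cv2.morphologyEx(m.astype('u1'),cv2.MORPH_OPEN,np.ones((2,2)))
        k,l,st,c=cv2.connectedComponentsWithStats(m)
        for i in range(1,k):
            if st[i,4]>12:
                q=P[l==i];print(n,nm,c[i].round(),st[i,4],'min',np.nanpercentile(q,3,0).round(),'max',np.nanpercentile(q,97,0).round(),'med',np.nanmedian(q,0).round())
    reg[:]=0
    if n=='s': reg[90:190,180:285]=1
    else: reg[165:265,398:515]=1
    rim=reg&(z>97)&(z<112)
    (c,s,a)=cv2.minAreaRect(P[rim][:,:2].astype('f4'));print('rim',c,s,a,rim.sum())
    top=reg&(z>118)&(z<140)&(hsv[...,1]<70)
    k,l,st,c=cv2.connectedComponentsWithStats(top.astype('u1'))
    for i in range(1,k):
        if st[i,4]>5:print('btn',c[i].round(),st[i,4],P[l==i].mean(0).round(),np.nanmin(P[l==i],0).round(),np.nanmax(P[l==i],0).round())
E
```

```text
s table z -0.2031574927652855
s dark [340. 242.] 1641 min [564.  68.  23.] max [631. 288.  71.] med [605. 195.  57.]
s pale [323. 206.] 200 min [527.  87.  55.] max [574. 112.  92.] med [554. 102.  77.]
s pale [332. 218.] 140 min [546. 127.  56.] max [579. 149.  82.] med [567. 139.  71.]
s pale [346. 224.] 222 min [540. 167.  57.] max [586. 191.  99.] med [567. 181.  80.]
s pale [357. 234.] 232 min [548. 205.  55.] max [590. 230.  98.] med [574. 219.  80.]
s pale [370. 243.] 245 min [551. 245.  57.] max [597. 270.  99.] med [578. 259.  80.]
rim (510.79376220703125, -220.0308837890625) (179.3038330078125, 204.36016845703125) 88.79839324951172 748
btn [269. 131.] 117 [ 466. -144.  129.] [ 429. -155.  118.] [ 493. -134.  136.]
t table z 1.2113698527308543
t dark [299. 186.] 338 min [580.  64.  54.] max [621. 258.  74.] med [598. 143.  67.]
t dark [256. 190.] 36 min [574. 269.  45.] max [595. 285.  61.] med [588. 278.  53.]
t dark [269. 197.] 50 min [553. 230.  34.] max [587. 249.  61.] med [569. 240.  46.]
t dark [283. 198.] 56 min [547. 185.  37.] max [583. 208.  65.] med [566. 198.  48.]
t dark [304. 203.] 147 min [536. 107.   5.] max [576. 163.  61.] med [552. 142.  45.]
t dark [326. 205.] 91 min [528.  63.  37.] max [566.  83.  60.] med [548.  72.  49.]
t pale [262. 196.] 146 min [546. 242.   5.] max [590. 268. 102.] med [563. 254.  88.]
t pale [276. 198.] 148 min [540. 202.   5.] max [588. 228. 102.] med [559. 215.  88.]
t pale [290. 200.] 146 min [534. 163.   5.] max [581. 187. 101.] med [554. 174.  87.]
t pale [304. 200.] 115 min [540. 122.  39.] max [574. 146.  83.] med [555. 135.  73.]
t pale [318. 204.] 143 min [523.  81.   6.] max [568. 108.  94.] med [545.  95.  79.]
rim (506.1036682128906, -220.0803985595703) (198.37570190429688, 176.22674560546875) 0.6436074376106262 755
btn [407. 233.] 130 [ 459. -146.  131.] [ 428. -156.  120.] [ 488. -135.  140.]
```

View pics/c0.png

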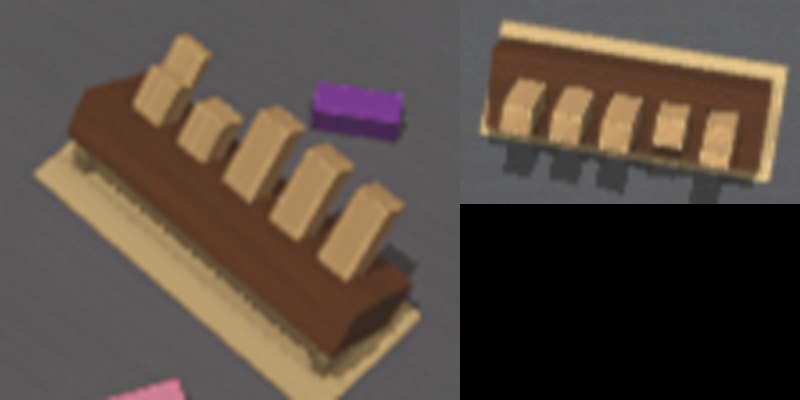

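Naming them in the enlarged scene crop, left to right (scene px):
- (323,206): stepped top on the far (+x) side, so this is chipped_blank.
- (332,218): short but whole, so this is short_blank.
- (346,224), (357,234) and (370,243): full-length good blocks.

The purple (370,212) and pink (310,290) blocks are look-alikes, not meant. Next I'll go above the short block.

```bash
cat >> h.py <<'E'
YAW=-0.14
def rackR(yaw=YAW,sgn=1):
    xr=np.array([np.cos(yaw),np.sin(yaw),0]);yr=np.array([-np.sin(yaw),np.cos(yaw),0])
    d=-np.sin(.55)*xr+np.cos(.55)*np.array([0,0,1.]);return d,xr,yr,np.column_stack([sgn*yr,np.cross(-d,sgn*yr),-d])
def go(pos,Rm=None):
    o=sensors.get_obs();R0=R.from_quat(o['tool_rot']).as_matrix()
    Rm=R0 if Rm is None else Rm
    rv=R.from_matrix(R0.T@Rm).as_rotvec()
    print('row',(R0.T@(np.array(pos)-o['position'])).round(1).tolist(),rv.round(3).tolist(),'t',o['time'],'p',o['position'].round(1),'j',o['joint_pos'].round(2))
E
python3 - <<'E'
from h import *
d,xr,yr,Rm=rackR()
print(d,Rm.round(2)); f=np.array([567,137,53.])
go(f+130*d,Rm)
go([300,-450,400]); w=cam('wrist');print(np.array(w['T_tool_cam']).round(2))
E
```

```text
[-0.51757326  0.0729374   0.85252452] [[ 0.14  0.84  0.52]
 [ 0.99 -0.12 -0.07]
 [ 0.    0.52 -0.85]]
row [519.9, -679.6, 86.8] [-0.483, 0.33, -1.172] t 0.1 p [ 146.  -632.8  249.4] j [ 1.61  0.5  -0.43  1.55  0.22  1.14 -0.21]
row [191.2, -143.7, -150.4] [0.0, 0.0, 0.0] t 0.1 p [ 146.  -632.8  249.4] j [ 1.61  0.5  -0.43  1.55  0.22  1.14 -0.21]
[[   0.     -0.96   -0.29   74.13]
 [   1.      0.     -0.      0.9 ]
 [   0.     -0.29    0.96 -123.14]
 [   0.      0.      0.      1.  ]]
```

```bash
python3 -m jog '[[80,-70,-75,0,0,0,85],[190,-140,-150,0,0,0,85],[190,-140,-150,0,0,0,85],[190,-140,-150,0,0,0,85],[190,-140,-150,0,0,-0.1,85],[190,-140,-150,0,0,-0.25,85]]'
python3 - <<'E'
from h import *
d,xr,yr,Rm=rackR(); f=np.array([567,137,53.])
go(f+130*d,Rm)
E
```

```text
time: 0.75
position: [303.2, -451.2, 402.8]
tool_rot: [0.971, 0.241, 0.001, 0.001]
force: [1.1, 0.0, -0.0]
finger_gap: 0.994
gripper_force: 0.0
row [452.7, -437.3, 238.2] [-0.505, 0.26, -0.92] t 0.75 p [ 303.2 -451.2  402.8] j [ 1.44  0.21 -0.6   1.61  0.12  1.36 -0.26]
```

```bash
python3 -m jog '[[50,-40,15,0,0,-0.1,85],[90,-80,25,-0.05,0.03,-0.2,85],[140,-120,40,-0.1,0.05,-0.3,85],[180,-165,60,-0.15,0.08,-0.4,85],[220,-205,80,-0.2,0.11,-0.5,85],[260,-245,100,-0.25,0.14,-0.6,85],[300,-285,120,-0.32,0.17,-0.7,85],[340,-325,140,-0.4,0.2,-0.8,85],[380,-360,160,-0.45,0.23,-0.9,85],[410,-400,180,-0.5,0.26,-0.92,85]]'
python3 - <<'E'
from h import *
d,xr,yr,Rm=rackR(); f=np.array([567,137,53.])
go(f+130*d,Rm)
E
```

```text
time: 1.75
position: [454.7, -0.6, 256.0]
tool_rot: [0.729, 0.629, 0.178, 0.204]
force: [1.5, 0.9, -0.9]
finger_gap: 0.994
gripper_force: 0.0
row [151.8, -28.3, 91.1] [-0.003, 0.001, -0.006] t 1.75 p [454.7  -0.6 256. ] j [ 1.04 -0.28 -1.04  2.4  -0.41  0.37  0.15]
```

```bash
python3 -m jog '[[50,-10,25,0,0,0,85],[100,-20,50,0,0,0,85],[150,-28,80,0,0,0,85],[150,-28,90,0,0,0,45],[150,-28,90,0,0,0,45]]'
python3 - <<'E'
from h import *
d,xr,yr,Rm=rackR(); f=np.array([567,137,53.])
go(f+130*d,Rm)
w=cam('wrist');P=cloud(w);save(w,'pics/w1.png')
z=P[...,2];hsv=cv2.cvtColor(w['frame'],cv2.COLOR_RGB2HSV)
np.savez('w1.npz',f=w['frame'],P=P,z=w['range_z'])
print('table',np.nanpercentile(z,[2,10,50]))
b=cam('top');save(b,'pics/t1.png')
E
```

```text
time: 2.25
position: [455.0, 117.2, 220.8]
tool_rot: [0.729, 0.629, 0.184, 0.199]
force: [-0.3, -0.3, 0.3]
finger_gap: 0.685
gripper_force: 0.0
row [34.3, 4.3, 70.1] [-0.002, -0.014, -0.01] t 2.25 p [455.  117.2 220.8] j [ 1.2  -0.31 -1.54  2.38 -0.16  0.29 -0.41]
table [-7.40657563e+02 -3.89699062e+02 -5.87060693e-01]
```

View pics/w1.png

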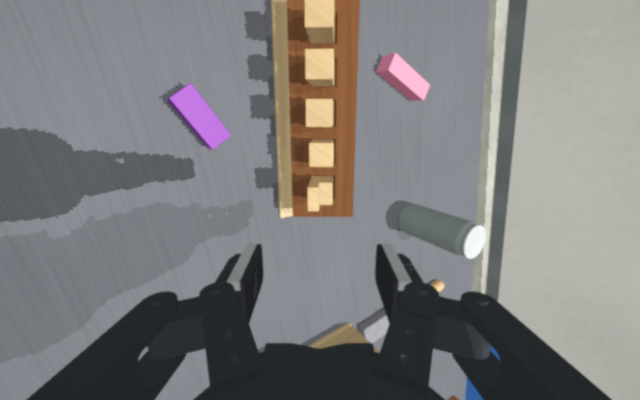

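The wrist view shows the rack with the chipped block at (320,193), the short block at (320,153) and the good ones at (320,112), (320,67) and (320,18). However, the arm ran into joint limits (j2, j3). I'll fit a simple kinematic model from the recorded poses to find a configuration that can be reached.

```bash
cat > kin.py <<'E'
import numpy as np,itertools
from scipy.optimize import least_squares
from scipy.spatial.transform import Rotation as R
D=[([1.60723187,.5017589,-.42680827,1.55131762,.22081829,1.13831811,-.21033101],[145.96,-632.8,249.37],[.99357760,.113149418,-.00007,-.00087]),
([1.44,.21,-.60,1.61,.12,1.36,-.26],[303.2,-451.2,402.8],[.971,.241,.001,.001]),
([1.04,-.28,-1.04,2.4,-.41,.37,.15],[454.7,-.6,256.],[.729,.629,.178,.204]),
([1.2,-.31,-1.54,2.38,-.16,.29,-.41],[455.,117.2,220.8],[.729,.629,.184,.199])]
# params: base yaw,h,e0, L1,e1, L2,e2, e3,L3, j7off ; signs s
def fk(p,s,q):
    q=np.asarray(q)*s;T=np.eye(4)
    def st(ax,a,t):
        M=np.eye(4);M[:3,:3]=R.from_euler(ax,a).as_matrix();M[:3,3]=t;return M
    for M in(st('z',q[0]+p[0],[0,0,p[1]]),st('y',q[1],[p[2],0,0]),st('z',q[2],[0,0,p[3]]),st('y',q[3],[p[4],0,0]),st('z',q[4],[p[5],0,0]),
             st('y',0,[0,0,p[6]]),st('y',q[5],[0,0,0]),st('z',q[6]+p[9],[p[7],0,p[8]])): T=T@M
    return T
E
cat > fit.py <<'E'
from kin import *
def res(p,s):
    r=[]
    for q,x,o in D:
        T=fk(p,s,q);r+=list((T[:3,3]-x)/10);r+=list((R.from_matrix(T[:3,:3]).inv()*R.from_quat(o)).as_rotvec()*20)
    return np.array(r)
best=[]
for s in itertools.product([1,-1],repeat=7):
    if s[1]<0: continue   # equivalent by yaw pi
    s=np.array(s)
    for y0 in(-1.5,0,1.5,3):
      for y7 in (-1.5,0,1.5,3):
        f=least_squares(res,[y0,330,0,430,0,0,430,0,250,y7],args=(s,),max_nfev=25);best.append((f.cost,s.tolist(),f.x))
best.sort(key=lambda b:b[0])
for b in best[:6]:
    print(round(b[0],3),b[1],b[2].round(2).tolist())
b=best[0];f=least_squares(res,b[2],args=(np.array(b[1]),));np.savez('kin.npz',p=f.x,s=b[1]);print(f.cost,f.x.round(2),f.fun.round(2))
E
time timeout 500 python3 fit.py
```

```text
0.258 [-1, 1, -1, 1, -1, 1, -1] [-0.03, 318.21, 11.29, 500.89, 9.06, -6.47, 447.93, 2.16, 318.58, 1.55]
0.258 [-1, 1, -1, 1, -1, 1, -1] [-0.03, 318.21, 11.29, 500.89, 9.06, -6.47, 447.93, 2.16, 318.58, 1.55]
0.258 [-1, 1, -1, 1, -1, 1, -1] [-0.03, 318.21, 11.29, 500.89, 9.06, -6.47, 447.93, 2.16, 318.58, 1.55]
0.258 [-1, 1, -1, 1, -1, 1, -1] [-0.03, 318.21, 11.29, 500.89, 9.06, -6.47, 447.93, 2.16, 318.58, 1.55]
0.258 [-1, 1, -1, 1, -1, 1, -1] [-0.03, 318.21, 11.29, 500.89, 9.06, -6.47, 447.93, 2.16, 318.58, 1.55]
0.258 [-1, 1, -1, 1, -1, 1, -1] [-0.03, 318.21, 11.29, 500.89, 9.06, -6.47, 447.93, 2.16, 318.58, -4.74]
0.2577817329300681 [-3.0000e-02  3.1821e+02  1.1290e+01  5.0089e+02  9.0600e+00 -6.4700e+00
  4.4793e+02  2.1600e+00  3.1858e+02  1.5500e+00] [ 0.01  0.01  0.27  0.   -0.   -0.1   0.04 -0.07 -0.27 -0.07  0.02 -0.11
  0.12  0.22  0.06 -0.12  0.27  0.01 -0.09 -0.11 -0.06 -0.09  0.33  0.2 ]
real	1m59.965s
user	2m0.080s
sys	0m0.050s
```

```bash
cat > ik.py <<'E'
from kin import *
from h import rackR
k=np.load('kin.npz');p=k['p'];s=k['s']
lo=np.array([-2.88,-.31,-1.54,.2,-1.41,.19,-2.57]);hi=np.array([2.88,2.03,1.56,2.42,4.55,2.02,2.57])
def ik(pos,Rm,n=25,seed=0,rest=None,q0s=None):
    g=np.random.default_rng(seed);out=[]
    def f(q):
        T=fk(p,s,q);r=np.r_[(T[:3,3]-pos)/10,R.from_matrix(T[:3,:3].T@Rm).as_rotvec()*20]
        return r
    for i in range(n):
        q0=g.uniform(lo+.05,hi-.05)
        r=least_squares(f,q0,bounds=(lo+.04,hi-.04),max_nfev=60)
        if r.cost<.01: out.append((np.min(np.minimum(r.x-lo,hi-r.x)),r.x))
    return sorted(out,key=lambda a:-a[0])
if __name__=='__main__':
    d,xr,yr,_=rackR();face=np.array([567,137,53.])
    for sg in(1,-1):
      R0=rackR(sgn=sg)[3]
      for tilt in(0,.2,-.2):
        Rm=R.from_rotvec(tilt*np.array(R0[:,1])).as_matrix()@R0
        for nm,P in(('grasp',face+22*d),('hover',face+100*d)):
            o=ik(P,Rm)
            print(sg,tilt,nm,len(o),[(round(a,2),q.round(2).tolist()) for a,q in o[:2]])
E
time timeout 550 python3 ik.py
```

```text
1 0 grasp 15 [(np.float64(0.15), [0.54, 1.16, -1.38, 2.27, 1.92, 1.32, -1.96]), (np.float64(0.15), [0.47, 0.92, -1.18, 2.27, 1.86, 1.06, -2.05])]
1 0 hover 15 [(np.float64(0.09), [0.48, 0.64, -1.23, 2.33, 1.63, 0.9, -2.02]), (np.float64(0.09), [0.22, 0.41, -0.84, 2.33, 1.55, 0.6, -2.02])]
1 0.2 grasp 12 [(np.float64(0.09), [-1.29, 1.28, 1.46, 2.33, 4.25, 1.17, 1.14]), (np.float64(0.09), [-1.28, 1.22, 1.42, 2.33, 4.25, 1.11, 1.17])]
1 0.2 hover 0 []
1 -0.2 grasp 12 [(np.float64(0.24), [0.35, 1.04, -1.23, 2.18, 1.76, 1.38, -2.03]), (np.float64(0.24), [0.32, 0.97, -1.17, 2.18, 1.73, 1.3, -2.04])]
1 -0.2 hover 11 [(np.float64(0.18), [0.28, 0.67, -1.14, 2.24, 1.49, 1.12, -2.01]), (np.float64(0.18), [-1.55, 0.81, 1.29, 2.23, -0.88, 0.37, 0.08])]
-1 0 grasp 10 [(np.float64(0.15), [0.36, 0.76, -1.01, 2.27, 1.83, 0.87, 1.02]), (np.float64(0.15), [0.36, 0.76, -1.0, 2.27, 1.83, 0.87, 1.02])]
-1 0 hover 14 [(np.float64(0.09), [0.42, 0.55, -1.11, 2.33, 1.6, 0.79, 1.12]), (np.float64(0.09), [0.41, 0.54, -1.11, 2.33, 1.6, 0.79, 1.12])]
-1 0.2 grasp 8 [(np.float64(0.24), [0.23, 0.83, -1.01, 2.18, 1.67, 1.13, 1.07]), (np.float64(0.24), [0.11, 0.72, -0.83, 2.18, 1.62, 0.97, 1.06])]
-1 0.2 hover 8 [(np.float64(0.18), [0.3, 0.69, -1.16, 2.24, 1.5, 1.15, 1.13]), (np.float64(0.18), [0.22, 0.59, -1.03, 2.24, 1.45, 1.03, 1.15])]
-1 -0.2 grasp 6 [(np.float64(0.09), [0.72, 1.26, -1.44, 2.33, 2.04, 1.17, 1.28]), (np.float64(0.09), [0.59, 0.86, -1.13, 2.33, 2.05, 0.76, 1.03])]
-1 -0.2 hover 0 []
real	0m18.781s
user	0m19.062s
sys	0m0.138s
```

```bash
cat > sim.py <<'E'
from ik import *
def jac(q):
    T=fk(p,s,q);J=np.zeros((6,7))
    for i in range(7):
        a=np.array(q,float);a[i]+=1e-5;U=fk(p,s,a)
        J[:3,i]=(U[:3,3]-T[:3,3])/1e-5;J[3:,i]=R.from_matrix(U[:3,:3]@T[:3,:3].T).as_rotvec()/1e-5
    return T,J
def step(q,pos,Rm):
    q=np.array(q,float)
    for _ in range(6):
        T,J=jac(q);e=np.r_[pos-T[:3,3],R.from_matrix(Rm@T[:3,:3].T).as_rotvec()]
        e[:3]/=500;J=J.copy();J[:3]/=500
        free=np.ones(7,bool)
        for _ in range(4):
            Jf=J[:,free];dq=np.zeros(7);dq[free]=Jf.T@np.linalg.solve(Jf@Jf.T+1e-5*np.eye(6),e)
            bad=free&(((q+dq)<lo)&(dq<0)|((q+dq)>hi)&(dq>0))
            if not bad.any():break
            free&=~bad
        q=np.clip(q+dq,lo,hi)
    return q
def move(q,pos,Rm,verbose=1):
    T=fk(p,s,q);v=np.array(pos)-T[:3,3];w=R.from_matrix(Rm@T[:3,:3].T).as_rotvec()
    n=int(np.ceil(max(np.linalg.norm(v)/50,np.linalg.norm(w)/.15,1)));R0=T[:3,:3];p0=T[:3,3]
    for i in range(1,n+1): q=step(q,p0+v*i/n,R.from_rotvec(w*i/n).as_matrix()@R0)
    T=fk(p,s,q)
    if verbose: print(np.round(pos),'err',np.linalg.norm(T[:3,3]-pos).round(1),np.linalg.norm(R.from_matrix(Rm@T[:3,:3].T).as_rotvec()).round(3),'n',n,q.round(2))
    return q
def down(a): return np.column_stack([[np.cos(a),np.sin(a),0],[np.sin(a),-np.cos(a),0],[0,0,-1.]])
E
python3 - <<'E'
from sim import *
q=np.array(D[0][0]);d,xr,yr,Rm=rackR();Rn=rackR(sgn=-1)[3]
print('validate');a=move(q,[303,-451,403],R.from_quat(D[1][2]).as_matrix());a=move(a,[455,0,256],R.from_quat(D[2][2]).as_matrix());a=move(a,[455,117,221],Rm)
f=np.array([567,137,53.])
for nm,seq in {'A':[([470,60,350],down(1.43)),([520,60,350],down(.5)),([560,60,330],down(-.4)),([560,100,300],down(-1.2)),([540,130,250],down(-1.71))],
 'B':[([600,0,330],down(1.43)),([650,0,300],down(.5)),([650,0,300],down(-.4)),([650,50,300],down(-1.2)),([600,100,250],down(-1.71))]}.items():
    print(nm);b=np.array(D[3][0])
    for P,Q in seq: b=move(b,P,Q)
    b=move(b,f+100*d,Rn);b=move(b,f+22*d,Rn)
E
```

```text
validate
[ 303 -451  403] err 0.0 0.0 n 6 [ 1.45  0.2  -0.6   1.61  0.12  1.36 -0.25]
[455   0 256] err 0.0 0.0 n 10 [ 1.   -0.26 -0.99  2.41 -0.42  0.36  0.17]
[455 117 221] err 17.2 0.011 n 3 [ 1.   -0.28 -1.35  2.4  -0.08  0.31 -0.47]
A
[470  60 350] err 0.0 0.0 n 4 [ 1.    0.28 -1.4   1.84  0.29  1.26 -0.62]
[520  60 350] err 0.0 0.0 n 7 [ 0.7   0.29 -1.06  1.74  0.27  1.27 -1.49]
[560  60 330] err 0.0 0.0 n 6 [ 0.49  0.34 -0.82  1.68  0.26  1.24 -2.35]
[560 100 300] err 0.0 0.0 n 6 [-1.05  0.56  1.23  1.7  -0.55  1.28 -2.47]
[540 130 250] err 49.3 0.099 n 4 [-1.09  0.85  1.46  1.85 -0.94  1.34 -2.56]
[515. 144. 138.] err 0.0 0.0 n 4 [-1.41  0.59  1.18  2.33 -1.41  0.27 -2.39]
[556. 139.  72.] err 21.3 0.052 n 2 [-1.2   0.69  0.98  2.21 -1.41  0.27 -2.41]
B
[600   0 330] err 121.3 0.141 n 5 [ 1.65 -0.27 -1.54  1.88 -0.29  1.14  0.06]
[650   0 300] err 164.3 0.182 n 7 [ 1.68 -0.27 -1.54  1.9  -0.33  1.08 -0.82]
[650   0 300] err 164.1 0.181 n 7 [ 1.69 -0.27 -1.54  1.9  -0.33  1.08 -1.71]
[650  50 300] err 165.6 0.182 n 6 [ 1.64 -0.27 -1.54  1.9  -0.35  1.09 -2.55]
[600 100 250] err 160.9 0.328 n 4 [ 1.77 -0.27 -1.54  2.13 -0.64  0.92 -2.55]
[515. 144. 138.] err 110.6 0.181 n 4 [ 1.48 -0.27 -1.54  2.37 -0.92  0.41 -2.55]
[556. 139.  72.] err 175.4 0.154 n 4 [ 1.44 -0.27 -1.54  2.39 -0.94  0.35 -2.57]
```

```bash
cat > search.py <<'E'
import sys;from sim import *
from rig import sensors
import multiprocessing as mp
d,xr,yr,_=rackR();f=np.array([567,137,53.]);q0=np.array(sensors.get_obs()['joint_pos'])
def tilt(yaw,t,az=0.24): # down tool, yawed, tilted outwards by t along azimuth az
    ax=np.array([-np.sin(az),np.cos(az),0]);return R.from_rotvec(-t*ax).as_matrix()@down(yaw)
def run(seed):
    g=np.random.default_rng(seed);seq=[];b=q0;sg=g.choice([1,-1])
    sgnd=g.choice([1,1,-1]);yaw=1.43; end=1.43 if sg==1 else 1.43+sgnd*np.pi
    n=g.integers(1,5);mg=9
    for i in range(n):
        y=g.uniform(min(yaw,end)-.7,max(yaw,end)+.7) if i<n-1 else end+g.uniform(-.3,.3)
        rr=g.uniform(420,700);a=g.uniform(-.4,.4);P=[rr*np.cos(a),rr*np.sin(a),g.uniform(260,450)];seq.append((P,y,g.uniform(-.1,.6)))
        b=move(b,P,tilt(y,seq[-1][2],a),0);T=fk(p,s,b)
        if np.linalg.norm(T[:3,3]-P)>5: return (9e9,)
    Rn=rackR(sgn=sg)[3];c=0
    for h in(100,22):
        b=move(b,f+h*d,Rn,0);T=fk(p,s,b);c+=np.linalg.norm(T[:3,3]-f-h*d)+300*np.linalg.norm(R.from_matrix(Rn@T[:3,:3].T).as_rotvec())
        mg=min(mg,np.min(np.minimum(b-lo,hi-b)[[0,1,2,4,5,6]]))
    return (c-20*mg+n*2,c,mg,sg,[(np.round(P).tolist(),round(float(y),2),round(float(t),2)) for P,y,t in seq],b.round(2).tolist())
if __name__=='__main__':
    print(mp.cpu_count())
    with mp.Pool() as pl: o=[r for r in pl.imap_unordered(run,range(int(sys.argv[1]))) if r[0]<1e9]
    o.sort(key=lambda r:r[0])
    for r in o[:6]:print(r)
E
OMP_NUM_THREADS=1 timeout 400 bash -c 'time python3 search.py 400'
```

```text
4
(np.float64(-8.260165392086536), np.float64(6.261641897060437e-13), np.float64(0.5130082696043581), np.int64(-1), [([662.0, 187.0, 338.0], 4.39, 0.48)], [0.27, 0.68, -0.87, 2.27, 1.83, 0.76, 0.98])
(np.float64(-8.048639876647263), np.float64(3.993892772820597e-13), np.float64(0.5024319938323831), np.int64(-1), [([618.0, 67.0, 356.0], -1.99, -0.06)], [0.26, 0.67, -0.86, 2.28, 1.83, 0.75, 0.98])
(np.float64(-7.959644104356212), np.float64(4.4817726258736636e-13), np.float64(0.49798220521783293), np.int64(-1), [([613.0, 187.0, 334.0], 4.46, 0.21)], [0.26, 0.67, -0.85, 2.28, 1.83, 0.74, 0.98])
(np.float64(-6.491598494507013), np.float64(5.295409667122278e-13), np.float64(0.42457992472537714), np.int64(-1), [([579.0, 240.0, 395.0], -1.82, -0.04)], [0.18, 0.62, -0.75, 2.28, 1.82, 0.67, 0.95])
(np.float64(-6.420389966273461), np.float64(4.457690190635552e-13), np.float64(0.4210194983136954), np.int64(-1), [([661.0, 37.0, 383.0], -1.73, -0.07)], [0.18, 0.62, -0.75, 2.28, 1.82, 0.67, 0.95])
(np.float64(-6.295434664943205), np.float64(5.529588519146857e-13), np.float64(0.41477173324718786), np.int64(-1), [([666.0, -214.0, 299.0], 4.35, 0.1)], [0.34, 0.74, -0.97, 2.27, 1.83, 0.84, 1.01])
real	0m9.704s
user	0m37.311s
sys	0m0.155s
```

```bash
python3 - <<'E'
from search import *
from h import go
q=q0;q=move(q,[535,150,290],tilt(2.9,.35,.28));q=move(q,[613,187,334],tilt(4.46,.21,.28))
q=move(q,f+100*d,rackR(sgn=-1)[3])
go([535,150,290],tilt(2.9,.35,.28))
E
```

```text
[535 150 290] err 33.5 0.027 n 10 [ 1.42 -0.3  -1.54  2.06 -0.52  0.76  1.48]
[613 187 334] err 0.0 0.0 n 11 [ 0.51  0.53 -1.22  1.65  0.62  1.14  2.06]
[515. 144. 138.] err 0.0 0.0 n 5 [ 0.17  0.39 -0.77  2.33  1.54  0.57  1.12]
row [44.2, 99.6, -19.5] [0.096, 0.264, -1.428] t 2.35 p [454.9 117.8 220.8] j [ 1.2  -0.31 -1.53  2.38 -0.16  0.29 -0.41]
```

```bash
python3 -m jog '[[5,10,-30,0.01,0.03,-0.14,45],[9,20,-30,0.02,0.05,-0.29,45],[14,30,-30,0.03,0.08,-0.43,45],[18,40,-28,0.04,0.11,-0.57,45],[22,50,-26,0.05,0.13,-0.71,45],[27,60,-24,0.06,0.16,-0.86,45],[31,70,-22,0.07,0.18,-1.0,45],[35,80,-20,0.08,0.21,-1.14,45],[40,90,-20,0.09,0.24,-1.28,45],[44,100,-20,0.1,0.26,-1.43,45]]'
python3 - <<'E'
from search import *
from h import go
q=q0;q=move(q,[613,187,334],tilt(4.46,.21,.28))
q=move(q,f+100*d,rackR(sgn=-1)[3]);q=move(q,f+22*d,rackR(sgn=-1)[3])
go([613,187,334],tilt(4.46,.21,.28))
E
```

```text
time: 3.35
position: [535.6, 148.4, 290.5]
tool_rot: [0.126, 0.977, 0.067, 0.16]
force: [-0.8, -0.6, -0.1]
finger_gap: 0.524
gripper_force: 0.0
[613 187 334] err 0.0 0.0 n 11 [ 0.56  0.65 -1.39  1.65  0.78  1.23  1.95]
[515. 144. 138.] err 0.0 0.0 n 5 [ 0.35  0.49 -1.02  2.33  1.58  0.71  1.12]
[556. 139.  72.] err 0.0 0.0 n 2 [ 0.28  0.69 -0.89  2.27  1.83  0.77  0.99]
row [-73.5, 61.8, -11.9] [-0.042, 0.148, -1.571] t 3.35 p [535.6 148.4 290.5] j [ 0.77  0.21 -1.21  2.01  0.37  0.73  0.68]
```

```bash
python3 -m jog '[[-7,6,-1,0,0.01,-0.15,45],[-14,12,-2,-0.01,0.03,-0.3,45],[-22,18,-4,-0.01,0.04,-0.45,45],[-29,24,-5,-0.02,0.06,-0.6,45],[-36,30,-6,-0.02,0.07,-0.75,45],[-43,36,-7,-0.02,0.09,-0.9,45],[-51,43,-8,-0.03,0.1,-1.05,45],[-58,49,-9,-0.03,0.12,-1.2,45],[-66,55,-11,-0.04,0.13,-1.38,45],[-73,62,-12,-0.04,0.15,-1.57,45]]'
python3 - <<'E'
from search import *
from h import go
q=q0;q=move(q,f+110*d,rackR(sgn=-1)[3]);q=move(q,f+22*d,rackR(sgn=-1)[3])
go(f+110*d,rackR(sgn=-1)[3])
E
```

```text
time: 4.35
position: [612.7, 186.6, 333.8]
tool_rot: [-0.577, 0.809, -0.034, 0.102]
force: [-0.5, -0.7, 0.3]
finger_gap: 0.526
gripper_force: 0.0
[510. 145. 147.] err 0.0 0.0 n 5 [ 0.35  0.45 -1.02  2.33  1.54  0.69  1.14]
[556. 139.  72.] err 0.0 0.0 n 2 [ 0.26  0.68 -0.87  2.28  1.83  0.75  0.98]
row [94.8, 113.6, 159.2] [0.363, 0.054, -0.214] t 4.35 p [612.7 186.6 333.8] j [ 0.6   0.62 -1.38  1.65  0.74  1.21  1.92]
```

Now to the hover, followed by measuring the blocks from the wrist's depth picture together with the earlier views.

```bash
python3 -m jog '[[19,23,30,0.07,0.01,-0.04,45],[38,46,60,0.14,0.02,-0.08,45],[57,69,95,0.22,0.03,-0.12,45],[76,91,127,0.29,0.04,-0.17,45],[95,114,159,0.36,0.05,-0.21,45],[95,114,159,0.36,0.05,-0.21,45],[95,114,159,0.36,0.05,-0.21,45]]'
python3 - <<'E'
from h import *
d,xr,yr,Rm=rackR(sgn=-1); f=np.array([567,137,53.]);go(f+110*d,Rm)
w=cam('wrist');P=cloud(w);save(w,'pics/w2.png')
z=P[...,2];hsv=cv2.cvtColor(w['frame'],cv2.COLOR_RGB2HSV)
m0=(hsv[...,0]>9)&(hsv[...,0]<28)&(hsv[...,1]>60)&(hsv[...,2]>130)&(z>30)&(z<115)&(P[...,0]>480)&(P[...,0]<680)&(P[...,1]>50)
dark=(hsv[...,2]<120)&(hsv[...,1]>110)&(hsv[...,0]<20)&(z>20)&(z<90)&(P[...,0]>480)&(P[...,1]>50)
q=P[dark]; 
for _ in range(4):
    c=np.median(q,0);u,ss,vt=np.linalg.svd(q-q.mean(0),full_matrices=False);n=vt[2]*np.sign(vt[2,2]);e=(q-q.mean(0))@n;q=q[abs(e)<max(1.5,1.5*e.std())]
print('face n',n.round(3),'rms',e.std().round(2),'cen',q.mean(0).round(1),len(q),'yaw',np.arctan2(-n[1],-n[0]),'lean',np.arccos(n[2]),'rowdir',vt[0].round(3))
c0=q.mean(0)
k,l,st,c=cv2.connectedComponentsWithStats(cv2.morphologyEx(m0.astype('u1'),cv2.MORPH_OPEN,np.ones((3,3))))
for i in range(1,k):
    if st[i,4]>60:
        a=P[l==i];h=(a-c0)@n;t=a[h>np.percentile(h,95)-4];print(c[i].round(),st[i,4],'h98',np.percentile(h,98).round(1),'topc',((t.min(0)+t.max(0))/2).round(1), 'topmean',t.mean(0).round(1))
E
```

```text
time: 5.05
position: [506.6, 146.0, 145.2]
tool_rot: [-0.629, 0.729, -0.202, 0.177]
force: [1.1, -0.5, -0.3]
finger_gap: 0.523
gripper_force: 0.0
row [0.5, -3.9, 0.5] [0.005, 0.001, -0.006] t 5.05 p [506.6 146.  145.2] j [ 0.39  0.46 -1.07  2.31  1.49  0.73  1.19]
face n [-0.496  0.075  0.865] rms 0.57 cen [548.6 166.2  39. ] 2550 yaw -0.15096959715815672 lean 0.5258119013996362 rowdir [-0.143 -0.99   0.004]
[308. 219.] 15532 h98 51.9 topc [540.  159.3  93. ] topmean [540.3 171.   92.5]
```

View pics/w2.png

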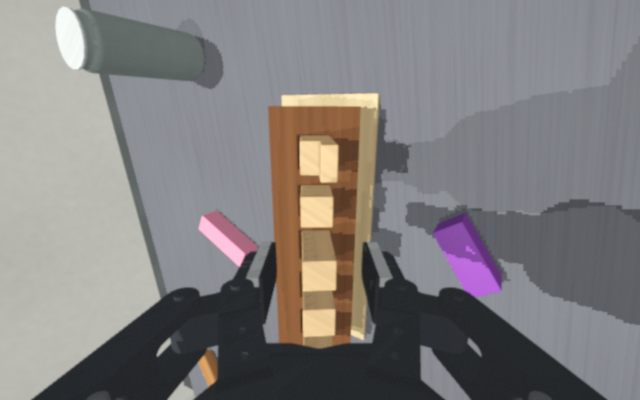

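The wrist view confirms the chipped block at (318,158), the short one at (316,206) and the good ones at (318,262) and (319,314). The purple and pink look-alikes are on the table. Now their exact coordinates.

```bash
cat > meas.py <<'E'
from h import *
def blocks(w,tag):
    d,xr,yr,Rm=rackR(-.143,-1);P=cloud(w);hsv=cv2.cvtColor(w['frame'],cv2.COLOR_RGB2HSV)
    xp=np.cross(yr,d); f=np.array([567,137,53.])
    L=np.stack([(P-f)@xp,(P-f)@yr,(P-f)@d],-1)
    m=(hsv[...,0]>9)&(hsv[...,0]<28)&(hsv[...,1]>60)&(hsv[...,2]>130)&(abs(L[...,0])<30)&(L[...,2]>5)&(L[...,2]<60)
    for i,nm in((-1,'chip'),(0,'short'),(1,'good')):
        a=L[m&(abs(L[...,1]-40*i)<17)]
        if len(a)<20: print(nm,len(a));continue
        print(tag,nm,len(a),'x',np.percentile(a[:,0],[3,97]).round(1),'y',np.percentile(a[:,1],[3,97]).round(1),'h',np.percentile(a[:,2],[3,50,97]).round(1))
        t=a[a[:,2]>np.percentile(a[:,2],95)-4];print('   top x',np.percentile(t[:,0],[3,97]).round(1),'y',np.percentile(t[:,1],[3,97]).round(1))
    dk=(hsv[...,2]<120)&(hsv[...,1]>110)&(hsv[...,0]<20)&(abs(L[...,0])<35)&(abs(L[...,2])<15)&(abs(L[...,1])<70)
    a=L[dk];print(tag,'face h',np.percentile(a[:,2],[10,50,90]).round(1),'x',np.percentile(a[:,0],[2,98]).round(1),'y',np.percentile(a[:,1],[1,99]).round(1))
if __name__=='__main__':
    for n in('wrist','scene','top'): blocks(cam(n),n)
E
python3 meas.py
```

```text
wrist chip 1534 x [-15.7   7.6] y [-54.8 -31.8] h [16.  32.1 51.1]
   top x [-16.3  -5.8] y [-54.2 -31.6]
wrist short 1231 x [-14.1   8.3] y [-15.   8.] h [ 8.7 28.  29.4]
   top x [-14.2   8.1] y [-14.7   8.2]
wrist good 1834 x [-15.5   7.3] y [24.8 47.4] h [ 9.  49.2 51.3]
   top x [-15.7   6.5] y [25.2 48. ]
wrist face h [-1.2 -0.2  0.6] x [-34.6  12.4] y [-53.8  68.8]
scene chip 163 x [-10.2  13.3] y [-51.9 -30. ] h [ 6.6 28.  49.6]
   top x [-14.4  -1. ] y [-52.3 -30.6]
scene short 102 x [-9.1 14.1] y [-12.5   9.5] h [ 6.1 22.8 28.5]
   top x [-10.9  14.3] y [-12.5  10.4]
scene good 181 x [-9.  12.9] y [27.9 49.9] h [ 6.5 33.6 49.9]
   top x [-14.2  10.6] y [28.  49.9]
scene face h [-8.5 -1.5  2.9] x [-22.9  34.9] y [-68.3  67.5]
top chip 117 x [-13.9  10.3] y [-52.4 -30.7] h [10.5 32.2 53.5]
   top x [-15.4  -3.9] y [-51.5 -31. ]
top short 49 x [-9.3 10.7] y [-13.2   6.7] h [ 6.3 28.  32.8]
   top x [-10.6   9.9] y [-13.1  -3.7]
top good 105 x [-14.4  10.7] y [29.1 49.3] h [ 8.9 49.3 55.1]
   top x [-14.5   7.9] y [31.7 49.3]
top face h [-3.6  1.   4. ] x [-31.8  34.6] y [-69.2  67.7]
```

```bash
cat > g.py <<'E'
import sys
from h import *
def tgt(i,h): # i: short 0, chip -1
    d,xr,yr,Rm=rackR(-.143,-1);xp=np.cross(yr,d);return np.array([567,137,53.])-2*xp+(-3+40*i)*yr+h*d,Rm
if __name__=='__main__': go(*tgt(int(sys.argv[1]),float(sys.argv[2])))
E
python3 g.py 0 60; python3 g.py 0 23
```

```text
row [5.3, 3.2, 51.1] [-0.0, 0.004, -0.01] t 5.25 p [510.9 147.1 148.4] j [ 0.4   0.46 -1.08  2.31  1.49  0.73  1.19]
row [5.4, 3.2, 88.1] [-0.0, 0.004, -0.01] t 5.25 p [510.9 147.1 148.4] j [ 0.4   0.46 -1.08  2.31  1.49  0.73  1.19]
```

```bash
python3 -m jog '[[5,3,20,0,0,-0.01,45],[5,3,50,0,0,-0.01,45],[5,3,70,0,0,-0.01,45],[5,3,88,0,0,-0.01,45],[5,3,88,0,0,-0.01,45],[5,3,88,0,0,-0.01,45]]' 40; python3 g.py 0 23
python3 - <<'E'
from h import *
w=cam('wrist');save(w,'pics/w3.png',(160,100,480,400),2)
E
```

```text
time: 5.85
position: [552.0, 136.0, 71.0]
tool_rot: [-0.631, 0.727, -0.203, 0.179]
force: [0.6, 0.2, 0.6]
finger_gap: 0.524
gripper_force: 0.0
row [-0.1, -1.1, 0.0] [0.001, 0.004, 0.0] t 5.85 p [552. 136.  71.] j [ 0.31  0.69 -0.92  2.26  1.78  0.78  1.04]
```

View pics/w3.png

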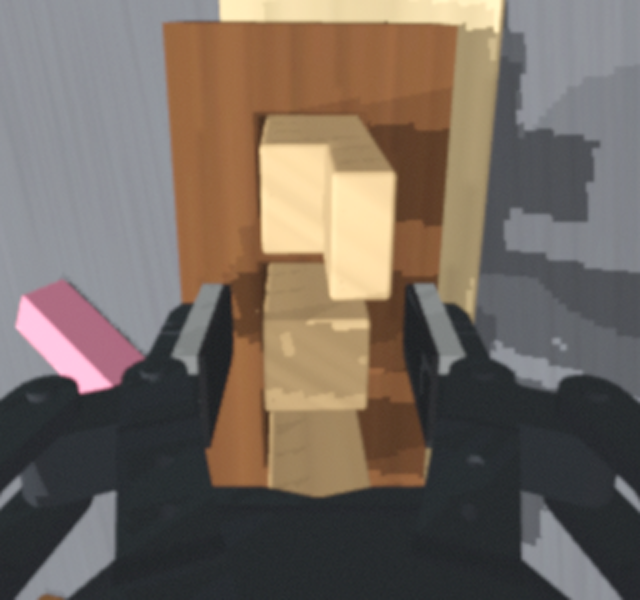

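The short block (crop (318,335)) sits centred between the pads at about (215,370) and (425,370). Closing on it now.

```bash
python3 -m jog '[[0,0,0,0,0,0,30],[0,0,0,0,0,0,22],[0,0,0,0,0,0,15],[0,0,0,0,0,0,15],[0,0,0,0,0,0,15],[0,0,0,0,0,0,15]]' 40
```

```text
time: 6.5
position: [552.5, 136.2, 72.2]
tool_rot: [-0.631, 0.726, -0.205, 0.18]
force: [-1.2, 0.3, 7.6]
finger_gap: 0.272
gripper_force: 41.0
```

```bash
python3 -m jog '[[0,0,-15,0,0,0,15],[0,0,-40,0,0,0,15],[0,0,-75,0,0,0,15],[0,0,-110,0,0,0,15],[0,0,-110,0,0,0,15]]' 40
python3 - <<'E'
from h import *
b=cam('top');P=cloud(b);a=cam('scene');Q=cloud(a)
save(a,'pics/s2.png')
# box rim: points z 97..112 near box
for n,X in(('t',P),('s',Q)):
    z=X[...,2];m=(z>98)&(z<110)&(X[...,0]>380)&(X[...,0]<640)&(X[...,1]>-330)&(X[...,1]<-100);r=X[m]
    print(n,'x',np.percentile(r[:,0],[1,3,97,99]).round(1))
    for lo_,hi_ in((400,440),(440,580),(580,620)):
        k=r[(r[:,0]>lo_)&(r[:,0]<hi_)];print(lo_,len(k),'y',np.percentile(k[:,1],[2,10,50,90,98]).round(1))
    # front wall line
    k=r[(r[:,0]>500)&(r[:,0]<600)&(r[:,1]>-185)&(r[:,1]<-140)]
    if len(k)>5:print('front wall y fit',np.polyfit(k[:,0]-510,k[:,1],1).round(3),len(k))
    hs=cv2.cvtColor((b if n=='t' else a)['frame'],cv2.COLOR_RGB2HSV)
    m=(hs[...,1]<70)&(z>118)&(z<140)&(X[...,0]>415)&(X[...,0]<510)&(X[...,1]>-170)&(X[...,1]<-120);k=X[m]
    c,v=k.mean(0),np.linalg.svd(k[:,:2]-k[:,:2].mean(0))[2][0];e=(k[:,:2]-c[:2])@v;print('btn',c.round(1),v.round(3),[ (c[:2]+v*t).round(1) for t in(e.min(),e.max())])
    # lid
    m=(X[...,0]>430)&(X[...,0]<590)&(z>130)&(z<260)&(X[...,1]<-250)&(X[...,1]>-400);k=X[m];print('lid',len(k),np.polyfit(k[:,2],k[:,1],1).round(3),np.nanpercentile(k,[1,99],0).round(0).tolist())
E
```

```text
time: 7.0
position: [494.3, 145.2, 168.0]
tool_rot: [-0.632, 0.725, -0.206, 0.181]
force: [1.0, 0.4, 0.2]
finger_gap: 0.277
gripper_force: 40.3
t x [406.8 407.5 604.8 605.4]
400 178 y [-304.  -300.1 -230.6 -165.9 -163.3]
440 361 y [-305.  -302.1 -168.4 -141.2 -133.2]
580 167 y [-304.3 -299.1 -245.  -168.  -163.7]
front wall y fit [-1.00000e-03 -1.65402e+02] 90
btn [ 459.  -146.4  130.9] [-0.991 -0.134] [array([ 487.6, -142.6]), array([ 427.8, -150.7])]
lid 1954 [-2.72000e-01 -2.72502e+02] [[432.0, -373.0, 132.0], [588.0, -308.0, 244.0]]
s x [410.5 412.  609.6 610.7]
400 135 y [-304.5 -300.8 -253.8 -188.6 -176.7]
440 355 y [-306.5 -304.  -294.2 -141.2 -132.8]
580 186 y [-305.  -299.7 -236.6 -164.9 -162.2]
front wall y fit [-1.00000e-02 -1.63679e+02] 100
btn [ 465.4 -144.2  128.1] [0.988 0.152] [array([ 428.6, -149.9]), array([ 493.9, -139.8])]
lid 2020 [-2.40000e-01 -2.77014e+02] [[432.0, -340.0, 132.0], [589.0, -307.0, 243.0]]
```

```bash
cat > pl.py <<'E'
from sim import *
from h import go,sensors
from g import tgt
q0=np.array(sensors.get_obs()['joint_pos'])
def chain(seq):
    q=q0
    for P,Q in seq: q=move(q,P,Q)
    go(*seq[0]);return q
E
python3 - <<'E'
from pl import *
for yaw in(-1.57,-2.2):
    print(yaw);chain([([545,-225,240],down(yaw)),([545,-225,76],down(yaw)),([545,-225,240],down(yaw)),tgt(-1,100),tgt(-1,23),tgt(-1,110),([475,-230,240],down(yaw)),([475,-230,76],down(yaw))])
E
```

```text
-1.57
[ 545 -225  240] err 46.6 0.1 n 8 [ 1.16  0.97 -1.52  1.8   1.04  1.43  2.49]
[ 545 -225   76] err 0.0 0.0 n 3 [ 1.2   1.23 -1.44  1.84  1.27  1.36  2.56]
[ 545 -225  240] err 30.1 0.065 n 4 [ 1.19  0.98 -1.54  1.77  1.02  1.45  2.56]
[507. 102. 137.] err 0.0 0.0 n 7 [ 0.63  0.65 -1.29  2.38  1.67  0.89  1.16]
[547.  96.  72.] err 0.0 0.0 n 2 [ 0.52  0.82 -1.11  2.32  1.89  0.93  1.07]
[502. 103. 146.] err 0.0 0.0 n 2 [ 0.64  0.61 -1.31  2.38  1.63  0.87  1.17]
[ 475 -230  240] err 47.2 0.089 n 7 [ 1.29  0.88 -1.51  1.92  0.97  1.34  2.54]
[ 475 -230   76] err 0.0 0.0 n 3 [ 1.31  1.1  -1.38  2.    1.19  1.22  2.57]
row [357.7, -124.9, -11.0] [-0.551, -0.038, -0.137] t 7.1 p [495.1 143.3 165.5] j [ 0.44  0.38 -1.11  2.33  1.41  0.7   1.25]
-2.2
[ 545 -225  240] err 0.0 0.0 n 8 [ 1.15  0.67 -1.19  1.72  0.66  1.22  2.3 ]
[ 545 -225   76] err 0.0 0.0 n 4 [ 1.04  0.85 -1.    1.84  0.87  0.96  2.16]
[ 545 -225  240] err 0.0 0.0 n 4 [ 1.15  0.67 -1.19  1.72  0.66  1.22  2.31]
[507. 102. 137.] err 0.0 0.0 n 7 [ 0.37  0.39 -0.9   2.38  1.62  0.56  1.12]
[547.  96.  72.] err 0.0 0.0 n 2 [ 0.31  0.62 -0.8   2.33  1.9   0.66  0.95]
[502. 103. 146.] err 0.0 0.0 n 2 [ 0.36  0.35 -0.89  2.39  1.57  0.54  1.16]
[ 475 -230  240] err 0.0 0.0 n 7 [ 1.23  0.46 -1.06  1.88  0.45  1.08  2.5 ]
[ 475 -230   76] err 0.0 0.0 n 4 [ 1.05  0.67 -0.84  2.    0.71  0.79  2.3 ]
row [357.7, -124.9, -11.0] [-0.541, 0.136, 0.477] t 7.1 p [495.1 143.3 165.5] j [ 0.44  0.38 -1.11  2.33  1.41  0.7   1.25]
```

```bash
python3 -m jog '[[40,-14,-20,-0.06,0.02,0.05,15],[80,-28,-40,-0.12,0.03,0.11,15],[120,-42,-50,-0.18,0.05,0.16,15],[160,-56,-50,-0.24,0.06,0.21,15],[200,-70,-45,-0.30,0.08,0.27,15],[240,-84,-40,-0.36,0.09,0.32,15],[280,-98,-30,-0.42,0.11,0.37,15],[320,-112,-20,-0.48,0.12,0.43,15],[358,-125,-11,-0.54,0.136,0.477,15],[358,-125,-11,-0.54,0.136,0.477,15]]' 40
python3 -c "
from pl import *
chain([([545,-225,76],down(-2.2))])"
```

```text
time: 8.1
position: [545.1, -234.2, 234.2]
tool_rot: [-0.447, 0.894, 0.003, -0.003]
force: [0.1, -0.3, -1.2]
finger_gap: 0.274
gripper_force: 40.2
[ 545 -225   76] err 0.0 0.0 n 4 [ 1.01  0.82 -0.95  1.84  0.83  0.93  2.2 ]
row [-7.6, 4.4, 158.2] [0.008, -0.002, -0.014] t 8.1 p [ 545.1 -234.2  234.2] j [ 1.14  0.65 -1.12  1.69  0.62  1.21  2.36]
```

```bash
python3 -m jog '[[-4,2,40,0,0,0,15],[-8,4,80,0,0,0,15],[-8,4,120,0,0,0,15],[-8,4,150,0,0,0,15],[-8,4,158,0,0,0,15],[-8,4,158,0,0,0,15],[-8,4,158,0,0,0,45],[-8,4,158,0,0,0,45],[-8,4,158,0,0,0,45]]' 40
python3 -m jog '[[0,0,-40,0,0,0,45],[0,0,-80,0,0,0,45],[0,0,-130,0,0,0,45],[0,0,-165,0,0,0,45]]'
python3 - <<'E'
from h import *
w=cam('wrist');P=cloud(w);m=(P[...,0]>416)&(P[...,0]<600)&(P[...,1]>-294)&(P[...,1]<-170)&(P[...,2]>12)&(P[...,2]<90);print(m.sum(),np.nanpercentile(P[m],[2,98],0).round(0).tolist())
save(w,'pics/w4.png')
from pl import *
chain([tgt(-1,110),tgt(-1,23)])
E
```

```text
time: 9.0
position: [547.0, -216.4, 81.9]
tool_rot: [-0.453, 0.891, 0.0, 0.0]
force: [-0.6, -0.4, 0.5]
finger_gap: 0.525
gripper_force: 0.0
time: 9.4
position: [547.4, -216.0, 249.5]
tool_rot: [-0.454, 0.891, -0.0, 0.0]
force: [0.3, -2.1, 0.6]
finger_gap: 0.526
gripper_force: 0.0
3922 [[421.0, -230.0, 14.0], [597.0, -170.0, 88.0]]
[502. 103. 146.] err 0.0 0.0 n 8 [ 0.33  0.34 -0.85  2.39  1.56  0.52  1.16]
[547.  96.  72.] err 0.0 0.0 n 2 [ 0.27  0.59 -0.74  2.33  1.91  0.62  0.93]
row [-229.6, 227.2, 107.7] [0.531, -0.133, -0.473] t 9.45 p [ 550.2 -216.1  254.8] j [ 1.14  0.62 -1.15  1.69  0.6   1.22  2.36]
```

View pics/w4.png

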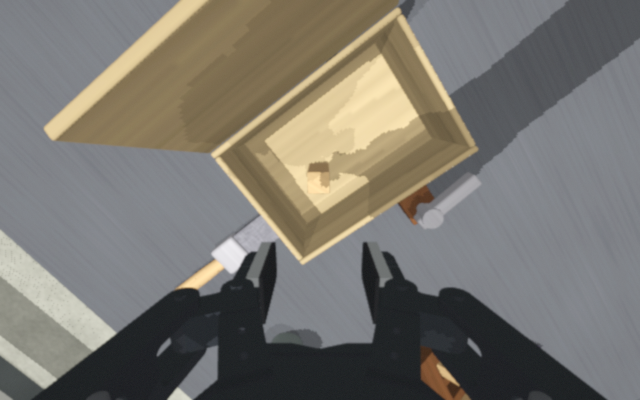

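The short block is standing in the box at (318,178). Next is the chipped block.

```bash
python3 -m jog '[[-23,23,8,0.05,-0.01,-0.05,45],[-46,46,16,0.11,-0.03,-0.1,45],[-72,71,25,0.16,-0.04,-0.15,45],[-100,98,36,0.22,-0.06,-0.2,45],[-128,126,50,0.28,-0.07,-0.25,45],[-156,154,65,0.34,-0.09,-0.3,45],[-184,182,82,0.4,-0.1,-0.36,45],[-210,207,96,0.46,-0.12,-0.42,45],[-230,227,108,0.53,-0.13,-0.47,45],[-230,227,108,0.53,-0.13,-0.47,45]]' 40
python3 meas.py | head -3; python3 g.py -1 60; python3 g.py -1 23
```

```text
time: 10.45
position: [496.4, 107.5, 137.9]
tool_rot: [-0.633, 0.727, -0.201, 0.176]
force: [0.8, -0.8, 0.2]
finger_gap: 0.532
gripper_force: 0.0
wrist chip 1561 x [-15.6   7.6] y [-55.  -32.1] h [ 9.4 29.4 50.9]
   top x [-16.2  -5.7] y [-54.6 -32.1]
short 0
row [1.0, -8.6, 46.1] [0.012, -0.0, -0.001] t 10.6 p [497.6 104.6 138.2] j [ 0.4   0.37 -0.95  2.37  1.51  0.59  1.21]
row [1.0, -9.1, 83.1] [0.012, -0.0, -0.001] t 10.6 p [497.6 104.6 138.2] j [ 0.4   0.37 -0.95  2.37  1.51  0.59  1.21]
```

```bash
python3 -m jog '[[1,-4,20,0.01,0,0,45],[1,-5,40,0.01,0,0,45],[1,-5,44,0.01,0,0,45],[1,-5,44,0.01,0,0,45]]'
python3 meas.py | head -2; python3 g.py -1 23
```

```text
time: 11.0
position: [524.6, 97.4, 102.6]
tool_rot: [-0.628, 0.73, -0.204, 0.176]
force: [0.3, -0.5, 0.6]
finger_gap: 0.528
gripper_force: 0.0
wrist chip 2647 x [-15.6   7.5] y [-55.1 -32.4] h [ 8.5 29.5 50.9]
   top x [-16.1  -5.8] y [-54.7 -32. ]
row [-1.4, -2.9, 39.2] [0.001, -0.002, -0.005] t 11.15 p [524.4  98.3 103.5] j [ 0.36  0.51 -0.88  2.34  1.71  0.64  1.08]
```

```bash
python3 -m jog '[[-1,-2,15,0,0,-0.005,45],[-1,-2,30,0,0,-0.005,45],[-1,-2,39,0,0,-0.005,45],[-1,-2,39,0,0,-0.005,45],[-1,-2,39,0,0,-0.005,35],[-1,-2,39,0,0,-0.005,35]]' 40
python3 g.py -1 23
python3 -m jog '[[0,0,0,0,0,0,28],[0,0,0,0,0,0,22],[0,0,0,0,0,0,15],[0,0,0,0,0,0,15],[0,0,0,0,0,0,15],[0,0,0,0,0,0,15]]' 40
```

```text
time: 11.75
position: [546.1, 96.6, 71.0]
tool_rot: [-0.631, 0.727, -0.205, 0.177]
force: [0.3, 0.7, -0.2]
finger_gap: 0.408
gripper_force: 0.0
row [0.1, -1.3, 0.2] [0.002, -0.001, 0.001] t 11.75 p [546.1  96.6  71. ] j [ 0.33  0.62 -0.83  2.3   1.83  0.68  1.02]
time: 12.35
position: [547.3, 96.4, 71.2]
tool_rot: [-0.63, 0.727, -0.206, 0.177]
force: [2.4, -0.4, 5.4]
finger_gap: 0.272
gripper_force: 39.3
```

```bash
python3 -m jog '[[0,0,-15,0,0,0,15],[0,0,-35,0,0,0,15],[0,0,-55,0,0,0,15],[0,0,-75,0,0,0,15],[0,0,-75,0,0,0,15]]' 40
python3 - <<'E'
from pl import *
for x in(455,475,500): print(x);chain([([x,-225,240],down(-2.2)),([x,-225,76],down(-2.2))])
E
```

```text
time: 12.85
position: [506.3, 102.6, 135.2]
tool_rot: [-0.631, 0.727, -0.205, 0.177]
force: [0.5, 0.3, -0.6]
finger_gap: 0.276
gripper_force: 39.6
455
[ 455 -225  240] err 0.0 0.0 n 7 [ 1.31  0.45 -1.16  1.92  0.47  1.07  2.48]
[ 455 -225   76] err 0.0 0.0 n 4 [ 1.1   0.67 -0.89  2.05  0.75  0.78  2.26]
row [331.7, -50.4, -91.3] [-0.538, 0.132, 0.476] t 12.85 p [506.3 102.6 135.2] j [ 0.38  0.39 -0.92  2.36  1.55  0.59  1.19]
475
[ 475 -225  240] err 0.0 0.0 n 7 [ 1.26  0.48 -1.13  1.88  0.49  1.09  2.45]
[ 475 -225   76] err 0.0 0.0 n 4 [ 1.07  0.69 -0.89  2.01  0.75  0.81  2.25]
row [328.9, -67.3, -81.0] [-0.538, 0.132, 0.476] t 12.85 p [506.3 102.6 135.2] j [ 0.38  0.39 -0.92  2.36  1.55  0.59  1.19]
500
[ 500 -225  240] err 0.0 0.0 n 7 [ 1.19  0.52 -1.1   1.83  0.52  1.12  2.43]
[ 500 -225   76] err 0.0 0.0 n 4 [ 1.03  0.72 -0.88  1.95  0.76  0.84  2.25]
row [325.4, -88.4, -68.1] [-0.538, 0.132, 0.476] t 12.85 p [506.3 102.6 135.2] j [ 0.38  0.39 -0.92  2.36  1.55  0.59  1.19]
```

```bash
python3 -m jog '[[20,-5,-40,-0.06,0.01,0.05,15],[60,-12,-75,-0.12,0.03,0.1,15],[105,-20,-90,-0.18,0.05,0.16,15],[150,-30,-100,-0.25,0.06,0.22,15],[195,-40,-100,-0.32,0.08,0.28,15],[240,-50,-95,-0.39,0.1,0.34,15],[285,-58,-90,-0.46,0.12,0.4,15],[329,-67,-81,-0.538,0.132,0.476,15],[329,-67,-81,-0.538,0.132,0.476,15],[329,-67,-81,-0.538,0.132,0.476,15]]' 40
python3 -c "
from pl import *
chain([([475,-225,76],down(-2.2))])"
```

```text
time: 13.85
position: [474.3, -233.8, 237.0]
tool_rot: [-0.448, 0.894, 0.001, -0.001]
force: [0.1, -0.5, -1.1]
finger_gap: 0.274
gripper_force: 39.3
[ 475 -225   76] err 0.0 0.0 n 4 [ 1.03  0.66 -0.82  2.01  0.69  0.78  2.3 ]
row [-7.7, 4.3, 161.0] [0.003, -0.001, -0.013] t 13.85 p [ 474.3 -233.8  237. ] j [ 1.22  0.45 -1.03  1.85  0.44  1.09  2.52]
```

```bash
python3 -m jog '[[0,0,40,0,0,0,15],[0,0,80,0,0,0,15],[0,0,120,0,0,0,15],[0,0,152,0,0,0,15],[0,0,162,0,0,0,15],[0,0,162,0,0,0,15],[0,0,162,0,0,0,45],[0,0,162,0,0,0,45],[0,0,162,0,0,0,45]]' 40
python3 -m jog '[[0,0,-40,0,0,0,45],[0,0,-80,0,0,0,45],[0,0,-130,0,0,0,45],[0,0,-180,0,0,0,20],[0,0,-220,0,0,0,0],[0,0,-220,0,0,0,0]]'
python3 - <<'E'
from h import *
w=cam('wrist');P=cloud(w);m=(P[...,0]>416)&(P[...,0]<600)&(P[...,1]>-290)&(P[...,1]<-175)&(P[...,2]>14);q=P[m];print(np.nanpercentile(q[:,2],[50,90,99]).round())
save(w,'pics/w5.png')
E
```

```text
time: 14.75
position: [476.5, -226.1, 78.6]
tool_rot: [-0.453, 0.892, -0.001, 0.0]
force: [-1.0, 0.0, 0.6]
finger_gap: 0.528
gripper_force: 0.0
time: 15.35
position: [479.0, -226.1, 303.6]
tool_rot: [-0.453, 0.892, -0.005, 0.002]
force: [0.6, 0.7, 0.3]
finger_gap: 0.019
gripper_force: 0.0
[360. 374. 381.]
```

View pics/w5.png

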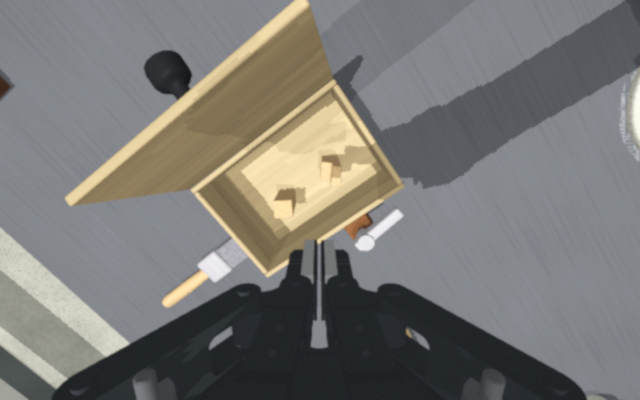

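Both faulty blocks stand inside the box, at (285,202) and (330,168), below the rim. Next is the lid: I'll push it over from behind, beside the knob.

```bash
python3 - <<'E'
from pl import *
X=560
def wp(th,r=120,h=14,dz=0):
    return [X,-302+r*np.cos(th)-8*np.sin(th)-h,105+r*np.sin(th)+8*np.cos(th)+19+dz]
for yaw in(-2.2,-2.6):
    Q=down(yaw);print(yaw)
    chain([([X,-400,310],Q),([X,-400,232],Q)]+[(wp(t),Q) for t in(1.5,1.2,.9,.6,.3,0.)])
E
```

```text
-2.2
[ 560 -400  310] err 0.0 0.0 n 4 [ 1.25  0.82 -1.26  1.36  0.77  1.49  2.57]
[ 560 -400  232] err 0.0 0.0 n 2 [ 1.25  0.88 -1.21  1.46  0.83  1.37  2.52]
[ 560. -315.  244.] err 0.0 0.0 n 2 [ 1.22  0.81 -1.25  1.57  0.78  1.34  2.39]
[ 560. -280.  239.] err 0.0 0.0 n 1 [ 1.2   0.79 -1.26  1.63  0.77  1.31  2.33]
[ 560. -248.  223.] err 0.0 0.0 n 1 [ 1.16  0.78 -1.25  1.68  0.78  1.27  2.26]
[ 560. -221.  198.] err 0.0 0.0 n 1 [ 1.13  0.79 -1.23  1.73  0.8   1.22  2.2 ]
[ 560. -204.  167.] err 0.0 0.0 n 1 [ 1.09  0.81 -1.2   1.77  0.83  1.16  2.15]
[ 560. -196.  132.] err 0.0 0.0 n 1 [ 1.06  0.85 -1.16  1.8   0.87  1.11  2.1 ]
row [91.5, -169.4, -8.1] [-0.006, -0.001, -0.002] t 15.4 p [ 477.3 -226.1  300.8] j [ 1.31  0.41 -1.16  1.79  0.4   1.21  2.54]
-2.6
[ 560 -400  310] err 0.0 0.0 n 4 [ 1.12  0.65 -0.91  1.36  0.51  1.37  2.33]
[ 560 -400  232] err 0.0 0.0 n 2 [ 1.12  0.71 -0.88  1.46  0.56  1.23  2.29]
[ 560. -315.  244.] err 0.0 0.0 n 2 [ 1.08  0.63 -0.91  1.58  0.52  1.2   2.18]
[ 560. -280.  239.] err 0.0 0.0 n 1 [ 1.05  0.6  -0.92  1.63  0.51  1.17  2.12]
[ 560. -248.  223.] err 0.0 0.0 n 1 [ 1.01  0.6  -0.92  1.68  0.52  1.13  2.06]
[ 560. -221.  198.] err 0.0 0.0 n 1 [ 0.97  0.61 -0.91  1.73  0.54  1.07  2.01]
[ 560. -204.  167.] err 0.0 0.0 n 1 [ 0.93  0.63 -0.88  1.78  0.57  1.01  1.95]
[ 560. -196.  132.] err 0.0 0.0 n 1 [ 0.9   0.67 -0.85  1.81  0.61  0.95  1.91]
row [91.5, -169.4, -8.1] [-0.006, 0.001, 0.398] t 15.4 p [ 477.3 -226.1  300.8] j [ 1.31  0.41 -1.16  1.79  0.4   1.21  2.54]
```

```bash
python3 -m jog '[[10,-20,-12,0,0,0.13,0],[25,-45,-12,0,0,0.26,0],[40,-70,-12,0,0,0.4,0],[52,-95,-12,0,0,0.53,0],[65,-120,-12,0,0,0.66,0],[78,-145,-12,0,0,0.79,0],[92,-170,-12,0,0,0.94,0],[92,-170,-12,0,0,0.94,0],[92,-170,-12,0,0,0.94,0]]'
python3 - <<'E'
from pl import *
Q=down(np.pi)
chain([([560,-400,232],Q),([560,-315,244],Q),([560,-200,132],Q)])
from h import *
w=cam('top');P=cloud(w);k=P[(P[...,0]>430)&(P[...,0]<480)&(P[...,2]>130)&(P[...,2]<270)&(P[...,1]<-270)&(P[...,1]>-400)]
print(len(k),np.nanpercentile(k,[1,50,99],0).round(0).tolist())
E
```

```text
time: 16.3
position: [558.1, -399.8, 307.7]
tool_rot: [-0.0, 1.0, 0.001, -0.001]
force: [0.4, 1.3, -0.6]
finger_gap: 0.002
gripper_force: 0.0
[ 560 -400  232] err 0.0 0.0 n 2 [ 1.07  0.68 -0.77  1.46  0.49  1.21  1.8 ]
[ 560 -315  244] err 0.0 0.0 n 2 [ 1.02  0.59 -0.81  1.58  0.45  1.17  1.69]
[ 560 -200  132] err 0.0 0.0 n 4 [ 0.85  0.63 -0.75  1.8   0.53  0.92  1.43]
row [-2.1, -0.3, 75.7] [0.002, -0.002, 0.001] t 16.3 p [ 558.1 -399.8  307.7] j [ 1.09  0.61 -0.8   1.37  0.44  1.34  1.85]
599 [[431.0, -340.0, 132.0], [455.0, -323.0, 196.0], [479.0, -308.0, 244.0]]
```

```bash
python3 -m jog '[[0,0,35,0,0,0,0],[0,0,72,0,0,0,0],[0,0,72,0,0,0,0],[0,15,72,0,0,0,0],[0,30,72,0,0,0,0],[0,45,70,0,0,0,0],[0,58,68,0,0,0,0],[0,72,66,0,0,0,0],[0,85,64,0,0,0,0],[0,97,65,0,0,0,0]]'
python3 -m jog '[[0,11,2,0,0,0,0],[0,23,4,0,0,0,0],[0,34,9,0,0,0,0],[0,45,14,0,0,0,0],[0,55,20,0,0,0,0],[0,64,27,0,0,0,0],[0,73,36,0,0,0,0]]'
```

```text
time: 17.35
position: [558.8, -301.9, 244.7]
tool_rot: [-0.0, 1.0, -0.0, 0.0]
force: [0.6, -1.7, 0.9]
finger_gap: -0.003
gripper_force: 0.7
time: 18.05
position: [558.6, -229.2, 207.4]
tool_rot: [0.0, 1.0, 0.0, -0.0]
force: [0.5, 0.1, 0.7]
finger_gap: -0.001
gripper_force: 0.5
```

```bash
cat > lid.py <<'E'
from h import *
w=cam('scene');P=cloud(w);k=P[(P[...,0]>425)&(P[...,0]<480)&(P[...,2]>100)&(P[...,2]<270)&(P[...,1]<-170)&(P[...,1]>-400)]
for a in range(-380,-160,20):
    j=k[(k[:,1]>a)&(k[:,1]<a+20)]
    if len(j)>3: print(a+10,len(j),np.median(j[:,2]).round(1),np.percentile(j[:,2],95).round(1))
E
python3 lid.py
```

```text
-310 4 115.0 118.3
-290 15 126.4 134.1
-270 18 146.7 153.6
-250 21 164.2 170.1
-230 24 181.3 188.4
-210 60 201.2 204.8
-190 10 200.9 202.7
```

```bash
python3 -m jog '[[0,8,9,0,0,0,0],[0,14,20,0,0,0,0],[0,20,30,0,0,0,0],[0,25,41,0,0,0,0],[0,29,52,0,0,0,0],[0,31,62,0,0,0,0],[0,33,70,0,0,0,0],[0,33,75,0,0,0,0],[0,33,77,0,0,0,0],[0,33,77,0,0,0,0]]'; python3 lid.py
```

```text
time: 19.1
position: [558.1, -196.6, 132.5]
tool_rot: [0.0, 1.0, -0.0, -0.001]
force: [-6.8, 2.8, 14.4]
finger_gap: -0.002
gripper_force: 7.2
-270 40 113.1 116.2
-250 71 113.5 116.3
-230 75 113.9 116.9
-210 88 113.1 115.8
-190 97 113.5 116.2
-170 48 113.4 116.0
```

```bash
python3 -m jog '[[0,0,2,0,0,0,0],[0,0,4,0,0,0,0],[0,0,4,0,0,0,0],[0,0,-30,0,0,0,0],[0,0,-70,0,0,0,0],[0,0,-80,0,0,0,0]]'
python3 lid.py
python3 - <<'E'
from pl import *
from h import *
pv=np.array([478,-143.7])
def wp(f,rho=36,h=12,z=138):
    return np.r_[pv+rho*np.array([-np.cos(f),-np.sin(f)])-(6+h)*np.array([np.sin(f),-np.cos(f)]),z]
for yaw in(np.pi,-2.2):
    Q=down(yaw);W=[np.r_[pv+[-36,30],215],np.r_[pv+[-36,30],138]]+[wp(f) for f in(.14,.5,.8,1.1,1.35,1.57,1.7)];print(yaw);chain([(w,Q) for w in W])
for n in('scene','top'):
    a=cam(n);X=cloud(a);hs=cv2.cvtColor(a['frame'],cv2.COLOR_RGB2HSV);z=X[...,2]
    m=(hs[...,1]<70)&(z>118)&(z<140)&(X[...,0]>415)&(X[...,0]<510)&(X[...,1]>-170)&(X[...,1]<-120);k=X[m]
    c,v=k.mean(0),np.linalg.svd(k[:,:2]-k[:,:2].mean(0))[2][0];e=(k[:,:2]-c[:2])@v;print('btn',len(k),c.round(1),v.round(3),[ (c[:2]+v*t).round(1) for t in(e.min(),e.max())])
E
```

```text
time: 19.75
position: [561.1, -197.4, 215.4]
tool_rot: [0.0, 1.0, -0.001, 0.003]
force: [0.4, 0.1, 0.3]
finger_gap: 0.002
gripper_force: 0.0
-270 76 113.0 115.8
-250 96 113.3 116.3
-230 70 112.9 116.0
-210 84 113.6 117.2
-190 98 113.4 116.1
-170 51 112.9 115.9
3.141592653589793
[ 442. -114.  215.] err 0.0 0.0 n 4 [ 1.03  0.28 -0.97  2.07  0.29  0.93  1.48]
[ 442. -114.  138.] err 0.0 0.0 n 2 [ 0.92  0.42 -0.86  2.14  0.46  0.77  1.34]
[ 440. -131.  138.] err 0.0 0.0 n 1 [ 0.95  0.42 -0.85  2.14  0.46  0.77  1.38]
[ 438. -145.  138.] err 0.0 0.0 n 1 [ 0.98  0.42 -0.85  2.13  0.46  0.78  1.41]
[ 440. -157.  138.] err 0.0 0.0 n 1 [ 0.99  0.43 -0.85  2.12  0.46  0.78  1.43]
[ 446. -168.  138.] err 0.0 0.0 n 1 [ 1.    0.45 -0.84  2.1   0.47  0.79  1.44]
[ 453. -175.  138.] err 0.0 0.0 n 1 [ 1.    0.46 -0.83  2.07  0.48  0.8   1.45]
[ 460. -180.  138.] err 0.0 0.0 n 1 [ 0.99  0.48 -0.83  2.05  0.48  0.81  1.45]
[ 465. -182.  138.] err 0.0 0.0 n 1 [ 0.99  0.48 -0.82  2.04  0.49  0.82  1.45]
row [119.0, 83.9, -0.6] [-0.002, 0.006, -0.001] t 19.8 p [ 561.  -197.6  215.3] j [ 0.91  0.54 -0.84 
[... 369 characters left out ...]
 err 0.0 0.0 n 1 [ 1.13  0.53 -1.06  2.11  0.63  0.85  2.22]
[ 446. -168.  138.] err 0.0 0.0 n 1 [ 1.14  0.54 -1.05  2.09  0.63  0.86  2.23]
[ 453. -175.  138.] err 0.0 0.0 n 1 [ 1.13  0.56 -1.04  2.07  0.64  0.87  2.24]
[ 460. -180.  138.] err 0.0 0.0 n 1 [ 1.13  0.57 -1.03  2.05  0.64  0.88  2.25]
[ 465. -182.  138.] err 0.0 0.0 n 1 [ 1.12  0.58 -1.03  2.04  0.65  0.89  2.25]
row [119.0, 83.9, -0.6] [-0.005, 0.004, -0.942] t 19.8 p [ 561.  -197.6  215.3] j [ 0.91  0.54 -0.84  1.72  0.45  1.08  1.5 ]
btn 118 [ 465.  -144.2  128.2] [0.992 0.127] [array([ 430.8, -148.6]), array([ 493.6, -140.6])]
btn 131 [ 459.  -146.5  130.7] [-0.991 -0.136] [array([ 487.9, -142.5]), array([ 427.8, -150.7])]
```

The lid is flat at 113 mm, so it's shut. Now the turnbutton.

```bash
python3 -m jog '[[40,28,0,0,0,0,0],[80,56,0,0,0,0,0],[119,84,0,0,0,0,0],[119,84,0,0,0,0,0],[119,84,40,0,0,0,0],[119,84,77,0,0,0,0],[119,84,77,0,0,0,0],[119,84,77,0,0,0,0]]'
python3 -c "
from h import *
go([442,-114,138])"
```

```text
time: 20.7
position: [438.8, -112.4, 133.4]
tool_rot: [-0.0, 1.0, 0.001, -0.002]
force: [0.5, 0.5, 0.4]
finger_gap: 0.001
gripper_force: 0.0
row [-3.2, -1.6, -4.6] [0.0, 0.0, 0.0] t 20.7 p [ 438.8 -112.4  133.4] j [ 0.93  0.43 -0.86  2.11  0.45  0.8   1.35]
```

```bash
python3 -m jog '[[2,-17,-1,0,0,0,0],[4,-25,-1,0,0,0,0],[4,-33,-1,0,0,0,0],[2,-43,-1,0,0,0,0],[-4,-54,-1,0,0,0,0],[-11,-61,-1,0,0,0,0],[-18,-66,-1,0,0,0,0],[-21,-67,-1,0,0,0,0],[-21,-67,-1,0,0,0,0]]'
cat > btn.py <<'E'
from h import *
for n in('scene','top'):
    a=cam(n);X=cloud(a);hs=cv2.cvtColor(a['frame'],cv2.COLOR_RGB2HSV);z=X[...,2]
    m=(hs[...,1]<70)&(hs[...,2]>90)&(z>120)&(z<138)&(X[...,0]>415)&(X[...,0]<500)&(X[...,1]>-205)&(X[...,1]<-120);k=X[m]
    if len(k)<10: print(n,len(k));continue
    c,v=k.mean(0),np.linalg.svd(k[:,:2]-k[:,:2].mean(0))[2][0];e=(k[:,:2]-c[:2])@v;print('btn',len(k),c.round(1),v.round(3),[ (c[:2]+v*t).round(1) for t in(e.min(),e.max())])
E
python3 btn.py
```

```text
time: 21.6
position: [460.3, -180.5, 134.8]
tool_rot: [0.0, 1.0, 0.0, -0.001]
force: [-2.4, -0.7, -0.2]
finger_gap: -0.001
gripper_force: 1.0
btn 129 [ 481.4 -160.8  129. ] [0.036 0.999] [array([ 480.2, -194.4]), array([ 482.4, -131.7])]
btn 12 [ 479.6 -151.9  133.7] [-0.72  -0.694] [array([ 487.7, -144.1]), array([ 453.9, -176.7])]
```

```bash
python3 -m jog '[[-3,0,0,0,0,0,0],[-6,0,0,0,0,0,0],[-8,0,0,0,0,0,0],[-8,0,0,0,0,0,0]]'; python3 btn.py
```

```text
time: 22.1
position: [461.2, -180.2, 134.0]
tool_rot: [0.0, 1.0, -0.001, -0.008]
force: [-20.6, -0.3, 18.3]
finger_gap: -0.004
gripper_force: 10.8
btn 126 [ 481.6 -161.   128.7] [0.025 1.   ] [array([ 480.8, -196.2]), array([ 482.4, -132.1])]
top 4
```

```bash
python3 -m jog '[[6,0,0,0,0,0,0],[20,0,0,0,0,0,0],[22,0,-30,0,0,0,0],[22,0,-80,0,0,0,0],[22,30,-120,0,0,0,0],[22,60,-130,0,0,0,0],[22,60,-130,0,0,0,0]]'; python3 btn.py; python3 lid.py
python3 - <<'E'
from h import *
a=cam('scene');b=cam('top');im=np.hstack([cv2.resize(a['frame'][80:310,150:520],(480,298)),cv2.resize(b['frame'][100:300,160:520],(320,178)).repeat(1,0) if 0 else cv2.copyMakeBorder(cv2.resize(b['frame'][100:300,160:520],(320,178)),0,120,0,0,0)])
cv2.imwrite('pics/f.png',im[:,:,::-1])
E
```

```text
time: 22.9
position: [449.0, -115.6, 268.0]
tool_rot: [-0.003, 1.0, -0.001, 0.003]
force: [0.0, 0.3, -0.0]
finger_gap: 0.001
gripper_force: 0.0
btn 119 [ 482.  -159.7  128.9] [0.006 1.   ] [array([ 481.8, -195.1]), array([ 482.2, -131.5])]
top 0
-310 8 111.1 112.9
-290 91 113.4 116.5
-270 91 113.5 116.4
-250 92 113.1 116.5
-230 72 113.7 116.4
-210 78 113.8 116.5
-190 73 113.5 129.8
-170 36 113.7 129.1
```

View pics/f.png

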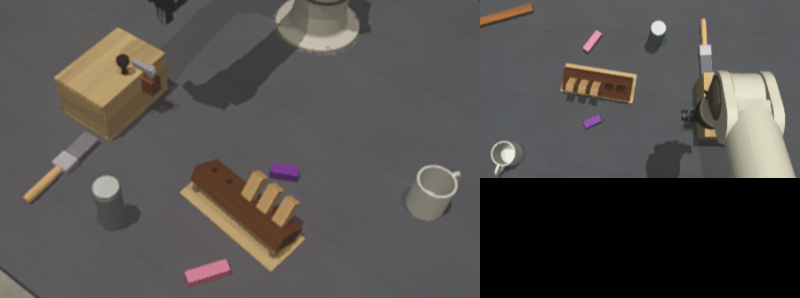

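The picture shows the lid shut with the turnbutton across it at (143,68). The three good blocks still stand at (255,185), (270,198) and (285,208), and the bystanders haven't moved. Handing in.

```bash
python3 -c "
from rig import env
print(env.job_done())"
```

```text
the job is handed in; nothing more can be done
None
```

I've handed the job in at about 23 s on the robot's clock: the short and chipped blocks are in the reject box, the lid is shut, the turnbutton is turned to its stop across it, and the final picture shows the good blocks and bystanders in place; no verdict came back.

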